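# Pour polishing balls into the narrow-necked jar

### The arm

A 7-joint arm with a two-finger parallel gripper is mounted at the origin on the work surface. World frame = base frame: x ahead of the robot, y to its left, z up, the work surface at z = 0. Lengths are in mm, angles in rad, forces in N, time in s.
With the tool pointing down it reaches from about 400 to 875 mm from the base axis. Payload 6.5 kg.
Tool frame: the origin (TCP) lies at the very end of the fingers, on their centre line; the grasp point (between the pads) lies 19 mm behind it; z points along the fingers, y is the line along which they close (so a half turn about z gives the same grasp; the last joint's range is limited). The gripper opens to 88 mm and grips with 3 to 60 N. Pads are 18 mm wide; open, the fingers measure 123 mm over their backs; the gripper's body (75 mm by 187 mm) begins 45 mm behind the grasp point.
Start: joints at [-1.209, 0.536, -0.004, 1.538, 0.003, 1.067, -0.071], TCP at [269.661, 591.416, 208.616] pointing down, gripper open.
Joint ranges: [-2.7, 2.7], [-0.37, 2.16], [-1.27, 1.26], [0.24, 2.4], [-1.31, 4.45], [0.19, 1.91], [-2.76, 2.76]. Speed limits (rad/s): [2.39, 2.39, 3.14, 3.14, 3.14, 3.14, 3.14].

### API

Orientations are given as a unit quaternion [x, y, z, w].
In Python, from workcell import sense, capture, finish_job gives the robot as it stands.
- The arm moves only by the tool play_rows, never from a script. Its arguments are lists of equal length, an entry for each row: "delta_pos": the shift along the tool's x, y, z in mm, a list of three; "dr": the turn, a rotation vector about the tool's x, y, z in rad, a list of three; "fingers": the opening, from 0 (shut) to 1 (fully open). A call has 1 to 12 rows; each row is the pose to reach, as a shift and turn from the pose commanded when the call began, along the tool's axes at that moment; what a row does not reach only later rows make up. A row lasts 1/8 s, in which the tool goes at most 62.5 mm and 10.7 degrees, less where a joint would pass 70% of its speed; a pose out of reach is approached as far as the arm can. A call with a gripper value outside its range is refused whole. The fingers move at their own pace and stop on an object; "squeeze" is the grip in N (left out, the last holds). Time passes only in rows, so rows that repeat a pose let the fingers close. It gives the time, the measured TCP pose, the force, the opening and the grip force at its end, in the units of the state.
- sense(): the state, without advancing time (a new reading comes with each control period).
- capture(name): name is "side" or "top"; returns a dict with "pixels" (420x560x3 uint8, red, green, blue), "range_z" (420x560 float32, mm along the optical axis (not along the pixel's ray), 0 where there is no reading), "fovy" (degrees; the focal length in pixels is half the picture's height over the tangent of half this angle, whatever the lens; pixels are square), "cx", "cy" (the principal point, pixels), "view" (4x4, takes a point from world to camera coordinates). Camera axes: x right, y down, z forward; pixel columns grow to the right and rows downward; lengths in mm; the calibration is good to about 2 mm. A picture is of the moment at which its call begins.
- finish_job(): hands the job in; it is judged then, once.
The state is a dict: "t": time; "q": joint angles; "qvel": joint speeds; "joint_torque": joint torques, N m; "eef_pos": TCP position; "tcp_rot": TCP orientation; "ft_force": force on the tool from outside, world axes, zero at the start; "torque": the same for the moment, N m; "finger_gap": finger opening in mm; "grasp_force": force on a finger pad.
Only numpy, scipy, OpenCV 4.12 (cv2) and the standard library are available. Lean on these libraries where they do the work, as an engineer would, in place of code of your own. Each camera call takes 0.05 s, during which the arm holds its last target. There are 200 camera calls.

### The job

The three steel polishing balls in the scoop belong in the narrow-necked jar. Carry the scoop level, bring its drooping lip just inside the jar's mouth, and only then tip it, so that every ball rolls into the jar and none misses. Then set the empty scoop back upright on the bench and let go, leaving the jar standing and the other things where they are.

Things in the scene. Friction and masses are not known exactly. Their poses are not given: they have to be found in the camera images.
- scoop_grip (a point): Upright grip fin of a loose bare-aluminium pouring scoop (0.18 kg). The point is mid-fin, 44 mm above the scoop's underside. Fin: 32 mm long (x), 12 mm thick (y), top 62 mm above the underside, free on both sides above the 3 mm thick foot plate; pinch it across its thickness from above. Axes: x from fin to lip (level), y left, z up.
- scoop_channel (a point): Middle of the scoop's channel floor, 47 mm ahead of scoop_grip. Straight open-topped channel, 18 mm wide inside, 24 outside, 56 mm long, walls to 38 mm above the underside. The floor climbs 8 degrees to the front, so balls stay at the rear until tipped further; 38 degrees, turned at about 0.3 rad/s, empties it. Foot plate: 50 mm wide, 70 long, from 18 mm behind to 52 ahead of scoop_grip.
- scoop_lip (a point): Middle of the tip of the scoop's lip, the end of its spout, 95 mm ahead of scoop_grip and 39 mm below it. Spout 24 mm wide outside; its last 20 mm droops 40 degrees below level (2.5 mm sheet). Held level with the tip near the middle of the mouth, it can hang up to about 11 mm below the rim before its underside meets the rim. Axes as scoop_grip.
- jar_mouth (a point): Centre of the mouth, level with the rim, of a plain off-white plastic jar: loose, 0.4 kg, 75 mm tall, body 72 mm across, neck 52 mm outside, mouth 44 mm inside, neck 17 mm long, inner floor 6 mm above the bench. z up along its axis.
- ball0_center (a point): Centre of a loose steel ball, 14 mm across, 11 g; one of three alike that start in a row at the rear of the scoop's channel (at the rear wall).
- ball1_center (a point): Centre of a loose steel ball, 14 mm across, 11 g; one of three alike that start in a row at the rear of the scoop's channel (middle).
- ball2_center (a point): Centre of a loose steel ball, 14 mm across, 11 g; one of three alike that start in a row at the rear of the scoop's channel (foremost).
- tin: Bystander: wide, low open steel tin, 90 mm across, 40 mm tall, loose; origin at the centre of its underside. Not the target; it and the jar may swap places.
- hammer: Bystander: small hammer lying on the bench beyond the work, 220 mm long.
- punches: Bystander: fixed wooden block 70 x 90 x 40 mm with four upright steel doming punches up to 57 mm tall above it; origin under its centre.
Mind the look-alikes: they are no part of the job. What is shaped like the part that bears scoop_grip but blue, purple or red is not meant.

How it is judged (in metres and radians):
On the way, in this order (a step that is already met when the one before it is completed fails the run):
1. the lip hangs just inside the jar's mouth (tip below the rim by 1 to 30 mm, within 20 mm of the mouth's axis) with the scoop still about level (within 0.21 rad) and all three balls in it (horizontal distance between scoop_lip and jar_mouth below 0.02 m and z of scoop_lip in the frame of jar_mouth between -0.03 and -0.001 m and angle between scoop_grip's own z axis and vertical below 0.21 rad and distance between each of ball0_center, ball1_center, ball2_center and scoop_grip below 0.085 m), for 0.2 s.
2. all three balls are in the jar (horizontal distance between each of ball0_center, ball1_center, ball2_center and jar_mouth below 0.034 m and z of each of ball0_center, ball1_center, ball2_center in the frame of jar_mouth below -0.02 m), for 0.2 s.
At the end, for the whole second after the job is handed in: All three balls are in the jar (within 34 mm of its axis, over 20 mm below its rim), the jar stands upright on the bench (within 0.1 rad), and the scoop stands upright on its foot on the bench (within 0.1 rad, grip point 37 to 51 mm above it), released (all of step 2 and angle between each of jar_mouth, scoop_grip's own z axis and vertical below 0.1 rad and height (world z) of jar_mouth between 0.07 and 0.08 m and height (world z) of scoop_grip between 0.037 and 0.051 m); the robot touches nothing.
It fails at once if a ball misses: it is out of the scoop and on the bench or in something other than the jar ((distance between ball0_center and scoop_grip above 0.13 m and horizontal distance between ball0_center and jar_mouth above 0.04 m) or (distance between ball1_center and scoop_grip above 0.13 m and horizontal distance between ball1_center and jar_mouth above 0.04 m) or (distance between ball2_center and scoop_grip above 0.13 m and horizontal distance between ball2_center and jar_mouth above 0.04 m)).
It fails at once if the scoop is tipped by more than 0.4 rad with balls still in it while its lip is outside the mouth (over 26 mm from the axis, or over 6 mm above the rim) (angle between scoop_grip's own z axis and vertical above 0.4 rad and (horizontal distance between scoop_lip and jar_mouth above 0.026 m or z of scoop_lip in the frame of jar_mouth above 0.006 m) and ((distance between ball0_center and scoop_grip below 0.085 m and z of ball0_center in the frame of jar_mouth above -0.01 m) or (distance between ball1_center and scoop_grip below 0.085 m and z of ball1_center in the frame of jar_mouth above -0.01 m) or (distance between ball2_center and scoop_grip below 0.085 m and z of ball2_center in the frame of jar_mouth above -0.01 m))).
It fails at once if the jar is tipped by more than 0.35 rad (angle between jar_mouth's own z axis and vertical above 0.35 rad).
It fails at once if the tin or the hammer is moved by more than 30 mm (distance of any of tin, hammer from where it was at the start of the episode above 0.03 m).
It also fails if it takes over 72 s, if anything falls off the work surface, if the arm or the gripper's body presses on something with over 40 N, if the wrist force passes 120 N, or if a joint passes its speed limit or range.

## Working session

There is one attempt and no reset: what is moved stays moved. The work goes in short steps, Python scripts to look and compute and a tool call to move; the robot and the scene stay as the last step left them, time stands still between calls to the robot, and variables do not carry over. Pictures are saved under pics/ and viewed, at most 12 in all, crops included, and the job is handed in when it is done.

Besides the shell and the picture viewer there is one more tool, called after "Request:" by a JSON object that holds its "fn" and its "kwargs", one argument or row to a line. play_rows: Moves the arm, as the interface text tells. Its arguments: {"type":"object","properties":{"delta_pos":{"type":"array","items":{"type":"array","items":{"type":"number"}}},"dr":{"type":"array","items":{"type":"array","items":{"type":"number"}}},"fingers":{"type":"array","items":{"type":"number"}},"squeeze":{"type":"number"}},"required":["delta_pos","dr","fingers"]}

```bash
mkdir -p pics
cat > h.py <<'E'
import numpy as np, cv2
from workcell import sense, capture, finish_job
def pts(c):
    h,w=c['range_z'].shape; f=h/2/np.tan(np.radians(c['fovy'])/2)
    u,v=np.meshgrid(np.arange(w),np.arange(h)); z=c['range_z'].astype(float)
    P=np.stack([(u-c['cx'])/f*z,(v-c['cy'])/f*z,z],-1)
    V=np.array(c['view']); 
    W=(P-V[:3,3])@V[:3,:3]
    W[z==0]=np.nan
    return W
E
python3 - <<'E'
from h import *
for n in('top','side'):
    c=capture(n); cv2.imwrite(f'pics/{n}0.png',c['pixels'][:,:,::-1]); np.savez(f'{n}0.npz',**c)
    V=np.array(c['view']);print(n,c['fovy'],c['cx'],c['cy'],-V[:3,:3].T@V[:3,3],V[:3,:3].round(2).tolist())
s=sense();print({k:s[k] for k in('t','eef_pos','tcp_rot','finger_gap','ft_force')})
E
```

```text
top 43.523393668434394 279.63589181568085 218.68616287277536 [ 405.85520877   22.35972539 1245.152252  ] [[-0.02, -1.0, 0.01], [-0.99, 0.02, -0.14], [0.14, -0.01, -0.99]]
side 43.68311928909735 279.5264306289018 212.76646726052525 [ -68.79648228 -607.336499   1118.32407778] [[0.7, -0.71, -0.0], [-0.56, -0.54, -0.63], [0.45, 0.45, -0.77]]
{'t': 0.1, 'eef_pos': array([269.45917313, 590.87167885, 207.82289432]), 'tcp_rot': array([ 2.12265856e-01,  9.77211643e-01, -7.74528298e-04, -1.05969146e-04]), 'finger_gap': 88.24949455673541, 'ft_force': array([-0.53794154,  0.18955397, -0.61221831])}
```

View pics/top0.png

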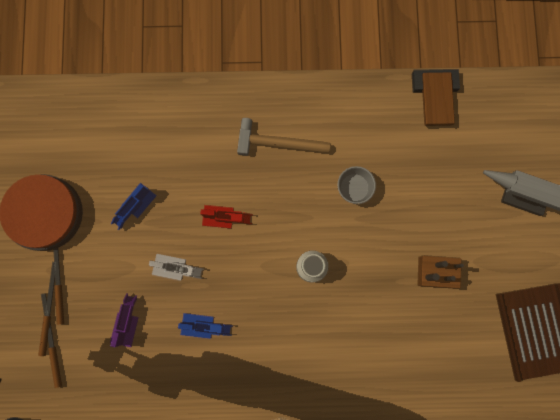

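View pics/side0.png

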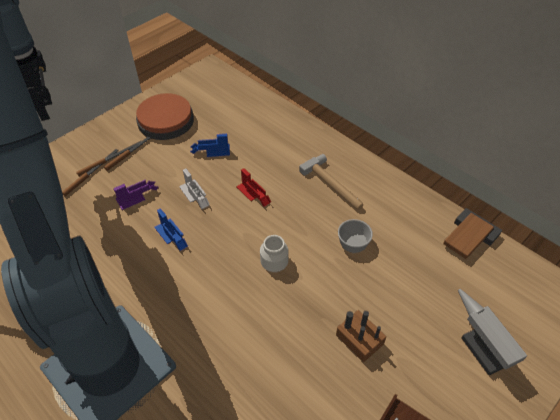

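The top view shows the bare-aluminium scoop at about (150-205, 255-280), fin at the left and lip at the right. The jar is at (313,267) and the tin at (357,186). Next I'll measure the scoop and the jar.

Run:
```python
from h import *
c=dict(np.load('top0.npz'));W=pts(c);px=c['pixels']
def grey(px):
    hsv=cv2.cvtColor(px,cv2.COLOR_RGB2HSV); return hsv[...,1]<60
def roi(W,px,x0,x1,y0,y1): 
    m=np.zeros(px.shape[:2],bool); m[y0:y1,x0:x1]=1; return m
m=roi(W,px,140,215,245,290)
P=W[m&(W[...,2]>1.5)&grey(px)];print('scoop',len(P),P.min(0),P.max(0))
s=dict(np.load('side0.npz'));Ws=pts(s);ps=s['pixels']
ms=roi(Ws,ps,170,215,165,215)
Q=Ws[ms&(Ws[...,2]>1.5)&grey(ps)];print('side',len(Q),Q.min(0),Q.max(0))
for n,A in(('top',P),('side',Q)):
    fin=A[A[:,2]>45];low=A[(A[:,2]<36)]
    (ctr,sz,ang)=cv2.minAreaRect(A[:,:2].astype(np.float32)); print(n,'rect',ctr,sz,ang)
    fp=A[A[:,2]<8];print(' plate rect',len(fp),cv2.minAreaRect(fp[:,:2].astype(np.float32)))
    print(' fin',len(fin),fin.mean(0),fin.min(0),fin.max(0))
    wall=A[(A[:,2]>28)&(A[:,2]<42)];d=cv2.fitLine(wall[:,:2].astype(np.float32),cv2.DIST_HUBER,0,.01,.01).ravel();print(' wall',len(wall),wall.mean(0),d)
for n,Wx,p,r in(('top',W,px,(285,340,240,295)),('side',Ws,ps,(250,300,228,278))):
    J=Wx[roi(Wx,p,*r)&(Wx[...,2]>70)]
    print('jar',n,len(J),cv2.minEnclosingCircle(J[:,:2].astype(np.float32)),np.median(J[:,2]))
for n,im,r in(('t',px,(140,215,245,290)),('s',ps,(165,220,160,220))):
    cv2.imwrite(f'pics/c{n}.png',cv2.resize(im[r[2]:r[3],r[0]:r[1],::-1],None,fx=9,fy=9,interpolation=2))
```

```text
scoop 648 [439.05901143 199.80721672   1.51705898] [496.4111214  311.24349785  68.28243032]
side 491 [435.36265644 189.88541943   1.52750769] [496.00374376 310.07243523  66.47644809]
top rect (464.2857971191406, 254.68576049804688) (110.27318572998047, 48.019100189208984) 77.63497924804688
 plate rect 266 ((464.2857971191406, 254.68576049804688), (110.27318572998047, 48.019100189208984), 77.63497924804688)
 fin 73 [471.84893557 289.26314017  62.07530612] [465.02911767 274.9940439   49.02636494] [478.8472071  305.51289732  68.28243032]
 wall 113 [463.44399111 250.21299143  35.69181217] [2.9218125e-01 9.5636296e-01 4.6360367e+02 2.5049141e+02]
side rect (460.5834045410156, 248.09027099609375) (121.14299011230469, 51.58876419067383) 77.27547454833984
 plate rect 108 ((461.5394592285156, 252.32415771484375), (112.4620361328125, 51.58876419067383), 77.27547454833984)
 fin 62 [466.93194828 285.08020751  58.43225448] [459.10044191 271.1455143   45.54296534] [475.27276603 306.49748967  66.47644809]
 wall 139 [460.42894178 251.55203229  34.51430819] [1.09062806e-01 9.94034886e-01 4.61275452e+02 2.58872589e+02]
jar top 130 ((461.8907165527344, -60.28959274291992), 25.706619262695312) 75.01544236721583
jar side 123 ((460.21722412109375, -63.37804412841797), 27.815235137939453) 74.98869485321089
```

View pics/ct.png

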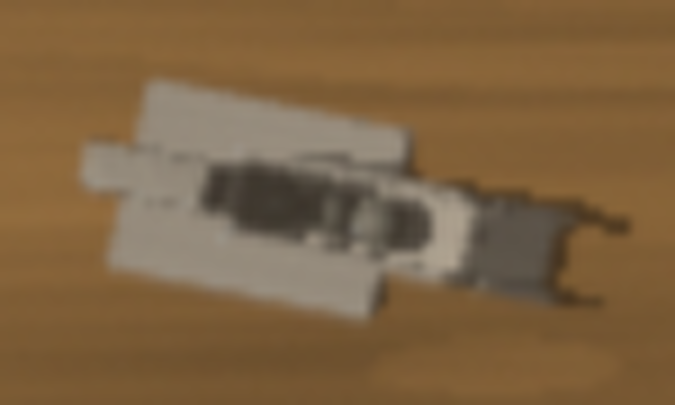

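The crop shows the plate corners at full-frame pixels (156.1,253.9), (185.6,259.1), (181.7,280.3) and (152,274.4). The fin is at the left, with balls in the channel. I'll refine the scoop pose and write a move calculator.

```bash
cat >> h.py <<'E'
from scipy.spatial.transform import Rotation as R
def ray(c,u,v,z):
    f=210/np.tan(np.radians(float(c['fovy']))/2);V=np.array(c['view'])
    o=-V[:3,:3].T@V[:3,3]; d=V[:3,:3].T@np.array([(u-c['cx'])/f,(v-c['cy'])/f,1.])
    return o+d*(z-o[2])/d[2]
def rot(yaw,tip):  # scoop x heading yaw, tipped nose-down by tip -> tool rotation
    return R.from_euler('z',yaw)*R.from_euler('y',tip)*R.from_matrix(np.diag([-1.,1,-1]))
def delta(p,Rt,s=None):
    s=s or sense(); Rc=R.from_quat(s['tcp_rot'])
    return Rc.inv().apply(np.array(p)-s['eef_pos']).round(1),(Rc.inv()*Rt).as_rotvec().round(3)
E
python3 - <<'E'
from h import *
c=dict(np.load('top0.npz'))
C=[ray(c,u,v,3)[:2] for u,v in((156.1,253.9),(185.6,259.1),(181.7,280.3),(152,274.4))]
C=np.array(C);d=(C[1]-C[0]+C[2]-C[3]);L=np.linalg.norm(d)/2;d/=np.linalg.norm(d)
print(C.mean(0),L,d,'yaw',np.arctan2(d[1],d[0]),'grip',C.mean(0)-17*d)
print(delta([482,35,200],rot(-1.79,0)))
E
```

```text
[467.89763275 273.85148631] 71.06483502583797 [-0.20293839 -0.97919151] yaw -1.7751541573177392 grip [471.34758546 290.49774193]
(array([-424. , -417.6,    8.5]), array([-1.000e-03,  1.000e-03,  1.362e+00]))
```

Request:
{"fn": "play_rows", "kwargs": {
  "delta_pos": [
    [-20,-20,1],
    [-60,-59,2],
    [-105,-103,3],
    [-150,-148,4],
    [-195,-192,5],
    [-240,-236,6],
    [-285,-281,7],
    [-330,-325,8],
    [-370,-364,8],
    [-400,-394,8],
    [-420,-414,8],
    [-424,-418,8]
  ],
  "dr": [
    [0,0,0.06],
    [0,0,0.18],
    [0,0,0.32],
    [0,0,0.46],
    [0,0,0.6],
    [0,0,0.74],
    [0,0,0.88],
    [0,0,1.02],
    [0,0,1.16],
    [0,0,1.28],
    [0,0,1.35],
    [0,0,1.362]
  ],
  "fingers": [0.6,0.6,0.6,0.6,0.6,0.6,0.6,0.6,0.6,0.6,0.6,0.6]
}}

```text
t: 1.6
eef_pos: [482.2, 33.5, 200.5]
tcp_rot: [0.781, 0.624, -0.0, 0.0]
ft_force: [-0.9, 0.5, -0.2]
finger_gap: 52.9
grasp_force: 0.0
```

Run:
```python
from h import *
s=sense();print(s['t'],s['eef_pos'],s['q'],s['tcp_rot'])
print(delta([482,35,200],rot(-1.78,0)))
# tipped 0.7 about lip: lip in tool frame for grasp 44: tool x=-95, z=+39-19=20 -> from TCP
for th in(0.35,0.7):
    l=np.array([-95,0,20.]); Rt=R.from_euler('y',th); print(th,(l-Rt.apply(l)).round(1))
```

```text
1.6 [482.16003614  33.47848711 200.4945547 ] [-0.5710499   0.28050629  0.48638406  1.99851409 -0.16501878  0.90064567
 -0.21999651] [ 7.81128844e-01  6.24369760e-01 -3.00687555e-04  2.02750821e-04]
(array([ 1.4, -0.5,  0.5]), array([-0.   ,  0.001, -0.013]))
0.35 [-12.6   0.  -31.4]
0.7 [-35.2   0.  -56.5]
```

Request:
{"fn": "play_rows", "kwargs": {
  "delta_pos": [
    [0,0,30],
    [0,0,70],
    [0,0,100],
    [-2,0,98],
    [-6,0,86],
    [-10,0,74],
    [-15,0,66],
    [-21,0,57],
    [-28,0,50],
    [-35,0,44],
    [-35,0,44],
    [-35,0,44]
  ],
  "dr": [
    [0,0,0],
    [0,0,0],
    [0,0,0],
    [0,0.08,0],
    [0,0.2,0],
    [0,0.3,0],
    [0,0.4,0],
    [0,0.5,0],
    [0,0.6,0],
    [0,0.7,0],
    [0,0.72,0],
    [0,0.72,0]
  ],
  "fingers": [0.6,0.6,0.6,0.6,0.6,0.6,0.6,0.6,0.6,0.6,0.6,0.6]
}}

```text
t: 3.1
eef_pos: [474.2, 2.3, 156.3]
tcp_rot: [0.73, 0.586, 0.274, -0.221]
ft_force: [0.8, 0.1, 1.0]
finger_gap: 53.1
grasp_force: 0.0
```

Run:
```python
from h import *
s=sense();print(s['t'],s['eef_pos'],s['q'].round(2),s['tcp_rot'],s['ft_force'])
print(np.degrees(np.arccos(-R.from_quat(s['tcp_rot']).as_matrix()[2,2])))
print(delta([471.5,290.5,120],rot(-1.777,0)))
```

```text
3.1 [474.21145054   2.30607868 156.34850719] [ 0.3   0.48  0.12  2.08 -0.94  1.02  0.89] [ 0.72975851  0.58608753  0.27416425 -0.2208798 ] [0.79182993 0.11913408 1.03976249]
41.228066469587205
(array([187.2, -64.7, 212.5]), array([ 0.003, -0.72 , -0.011]))
```

Request:
{"fn": "play_rows", "kwargs": {
  "delta_pos": [
    [6,-2,7],
    [25,-9,28],
    [45,-16,51],
    [66,-23,75],
    [87,-30,99],
    [108,-37,123],
    [129,-45,147],
    [150,-52,171],
    [168,-58,191],
    [180,-62,205],
    [187,-65,212],
    [187,-65,212]
  ],
  "dr": [
    [0,-0.05,0],
    [0,-0.15,0],
    [0,-0.25,0],
    [0,-0.35,0],
    [0,-0.45,0],
    [0,-0.55,0],
    [0,-0.63,0],
    [0,-0.7,0],
    [0,-0.72,0],
    [0.003,-0.72,-0.011],
    [0.003,-0.72,-0.011],
    [0.003,-0.72,-0.011]
  ],
  "fingers": [0.6,0.6,0.6,0.6,0.6,0.6,0.6,0.6,0.6,0.6,0.6,0.6]
}}

```text
t: 4.6
eef_pos: [471.8, 288.7, 120.7]
tcp_rot: [0.777, 0.63, 0.0, 0.0]
ft_force: [0.2, 0.1, -0.1]
finger_gap: 53.0
grasp_force: 0.0
```

Run:
```python
from h import *
s=sense();print(s['t'],s['eef_pos'],s['q'].round(2))
print(delta([471,290,26],rot(-1.777,0)))
c=capture('side');cv2.imwrite('pics/s1.png',cv2.resize(c['pixels'][120:240,130:270,::-1],None,fx=5,fy=5,interpolation=2))
```

```text
4.6 [471.76478807 288.70799894 120.6542255 ] [-0.86  0.5   0.3   1.88 -0.2   0.78 -0.66]
(array([ 1.1, -1.1, 94.7]), array([ 0.001, -0.   , -0.002]))
```

View pics/s1.png

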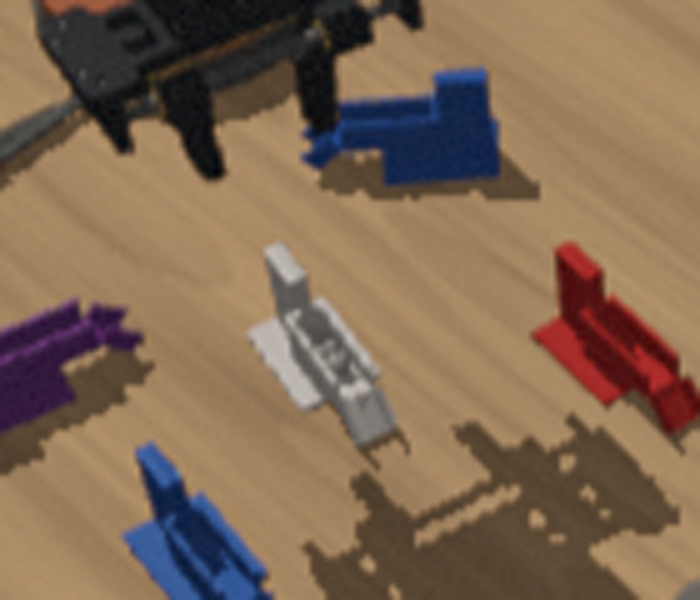

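The fingers at crop (210,170) and (320,120) straddle the white scoop's fin at (285,250), closing across its thickness. I'll descend and grip.

Request:
{"fn": "play_rows", "kwargs": {
  "delta_pos": [
    [1,-1,10],
    [1,-1,25],
    [1,-1,40],
    [1,-1,55],
    [1,-1,70],
    [1,-1,82],
    [1,-1,90],
    [1,-1,94],
    [1,-1,94],
    [1,-1,94]
  ],
  "dr": [
    [0,0,-0.002],
    [0,0,-0.002],
    [0,0,-0.002],
    [0,0,-0.002],
    [0,0,-0.002],
    [0,0,-0.002],
    [0,0,-0.002],
    [0,0,-0.002],
    [0,0,-0.002],
    [0,0,-0.002]
  ],
  "fingers": [0.6,0.6,0.6,0.6,0.6,0.6,0.6,0.6,0.45,0.35],
  "squeeze": 8
}}

```text
t: 5.9
eef_pos: [471.5, 290.1, 26.9]
tcp_rot: [0.776, 0.631, 0.001, 0.0]
ft_force: [-0.4, 1.1, -0.2]
finger_gap: 34.9
grasp_force: 0.0
```

Request:
{"fn": "play_rows", "kwargs": {
  "delta_pos": [
    [0,0,0],
    [0,0,0],
    [0,0,0],
    [0,0,0],
    [0,0,0],
    [0,0,0],
    [0,0,0],
    [0,0,0],
    [0,0,0],
    [0,0,0]
  ],
  "dr": [
    [0,0,0],
    [0,0,0],
    [0,0,0],
    [0,0,0],
    [0,0,0],
    [0,0,0],
    [0,0,0],
    [0,0,0],
    [0,0,0],
    [0,0,0]
  ],
  "fingers": [0.28,0.24,0.21,0.18,0.16,0.14,0.1,0.05,0,0],
  "squeeze": 20
}}

```text
t: 7.15
eef_pos: [471.0, 290.0, 26.5]
tcp_rot: [0.776, 0.631, 0.0, 0.0]
ft_force: [-2.3, 0.5, 2.3]
finger_gap: 11.7
grasp_force: 20.0
```

Run:
```python
from h import *
s=sense();print(s['t'],s['eef_pos'],s['finger_gap'],s['grasp_force'],s['ft_force'],s['torque'])
```

```text
7.15 [470.97543215 290.0328229   26.54074774] 11.72022192013346 20.00454694032669 [-2.32721875  0.4933693   2.26048802] [ 0.02130676  0.58943676 -0.05685131]
```

Request:
{"fn": "play_rows", "kwargs": {
  "delta_pos": [
    [0,0,0],
    [0,0,0],
    [0,0,-3],
    [0,0,-8],
    [0,0,-16],
    [0,0,-26],
    [0,0,-38],
    [0,0,-50],
    [0,0,-62],
    [0,0,-72],
    [0,0,-78],
    [0,0,-80]
  ],
  "dr": [
    [0,0,0],
    [0,0,0],
    [0,0,0],
    [0,0,0],
    [0,0,0],
    [0,0,0],
    [0,0,0],
    [0,0,0],
    [0,0,0],
    [0,0,0],
    [0,0,0],
    [0,0,0]
  ],
  "fingers": [0,0,0,0,0,0,0,0,0,0,0,0],
  "squeeze": 45
}}

```text
t: 8.65
eef_pos: [471.2, 290.1, 106.9]
tcp_rot: [0.776, 0.631, 0.0, 0.0]
ft_force: [-0.3, 0.7, -2.1]
finger_gap: 11.0
grasp_force: 45.0
```

Run:
```python
from h import *
s=sense();print(s['t'],s['eef_pos'],s['finger_gap'],s['grasp_force'],s['ft_force'],s['torque'])
d=np.array([np.cos(-1.777),np.sin(-1.777),0])
J=np.array([461,-62,75.]);  # lip 4 mm short of the axis, hover 25 above rim
g=J-d*99+[0,0,30+39-19]
print(g,delta(g,rot(-1.777,0)))
c=capture('side');cv2.imwrite('pics/s2.png',cv2.resize(c['pixels'][100:240,110:270,::-1],None,fx=5,fy=4.28,interpolation=2)); np.savez('s2.npz',**c)
```

```text
8.65 [471.22488819 290.07061078 106.87969089] 11.030447699539268 44.985891580581665 [-0.26013849  0.67025486 -2.07820309] [-0.01350873  0.03492008  0.02516599]
[481.26980268  34.90270945 125.        ] (array([-247.7,   62. ,  -18.1]), array([ 0.001, -0.   ,  0.   ]))
```

View pics/s2.png

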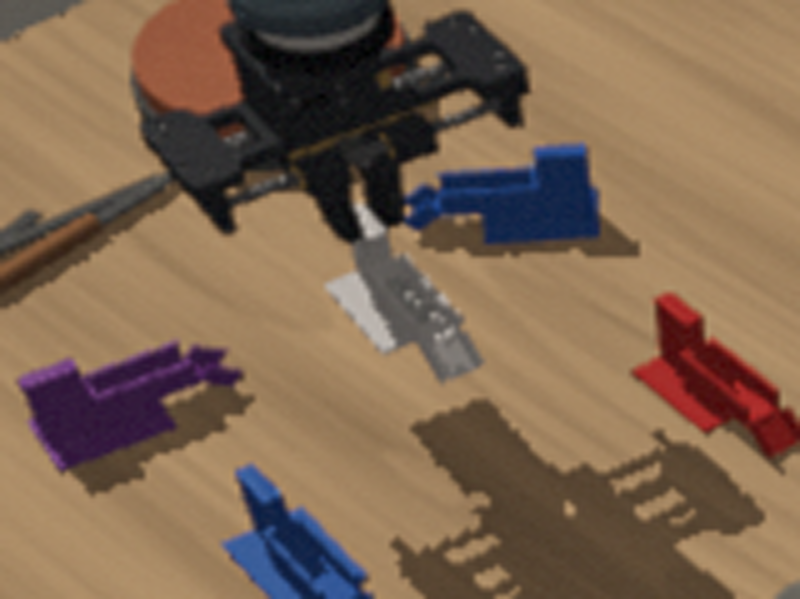

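The scoop is lifted about level, and the balls are visible in the channel near crop (430,310). I'll carry it to a hover over the jar.

Request:
{"fn": "play_rows", "kwargs": {
  "delta_pos": [
    [-1,0,0],
    [-4,1,-1],
    [-9,2,-2],
    [-16,4,-3],
    [-25,6,-5],
    [-35,9,-7],
    [-46,12,-9],
    [-58,15,-11],
    [-71,18,-13],
    [-84,21,-15],
    [-97,24,-17],
    [-110,28,-18]
  ],
  "dr": [
    [0,0,0],
    [0,0,0],
    [0,0,0],
    [0,0,0],
    [0,0,0],
    [0,0,0],
    [0,0,0],
    [0,0,0],
    [0,0,0],
    [0,0,0],
    [0,0,0],
    [0,0,0]
  ],
  "fingers": [0,0,0,0,0,0,0,0,0,0,0,0]
}}

```text
t: 10.2
eef_pos: [476.1, 175.7, 124.7]
tcp_rot: [0.776, 0.631, 0.0, 0.0]
ft_force: [-0.7, -0.2, -2.6]
finger_gap: 10.8
grasp_force: 45.0
```

Request:
{"fn": "play_rows", "kwargs": {
  "delta_pos": [
    [-13,3,0],
    [-26,6,0],
    [-39,10,0],
    [-52,13,0],
    [-65,16,0],
    [-77,19,0],
    [-88,22,0],
    [-98,24,0],
    [-107,26,0],
    [-115,28,0],
    [-122,30,0],
    [-128,32,0]
  ],
  "dr": [
    [0,0,0],
    [0,0,0],
    [0,0,0],
    [0,0,0],
    [0,0,0],
    [0,0,0],
    [0,0,0],
    [0,0,0],
    [0,0,0],
    [0,0,0],
    [0,0,0],
    [0,0,0]
  ],
  "fingers": [0,0,0,0,0,0,0,0,0,0,0,0]
}}

```text
t: 11.7
eef_pos: [481.3, 44.4, 124.6]
tcp_rot: [0.776, 0.631, 0.0, 0.0]
ft_force: [-0.9, 0.4, -2.6]
finger_gap: 10.9
grasp_force: 45.0
```

Request:
{"fn": "play_rows", "kwargs": {
  "delta_pos": [
    [-5,1,0],
    [-8,2,0],
    [-10,2,0],
    [-10,2,0],
    [-10,2,0],
    [-10,2,0]
  ],
  "dr": [
    [0,0,0],
    [0,0,0],
    [0,0,0],
    [0,0,0],
    [0,0,0],
    [0,0,0]
  ],
  "fingers": [0,0,0,0,0,0]
}}

```text
t: 12.45
eef_pos: [481.1, 34.8, 124.6]
tcp_rot: [0.776, 0.631, 0.0, 0.0]
ft_force: [-1.4, 0.3, -2.6]
finger_gap: 11.0
grasp_force: 45.0
```

Run:
```python
from h import *
s=sense();print(s['t'],s['eef_pos'],s['finger_gap'],s['ft_force'])
e=s['eef_pos'];ims=[]
for n,r in(('side',(210,310,180,280)),('top',(240,340,220,320))):
    c=capture(n);np.savez(f'{n}3.npz',**c);W=pts(c)
    ims.append(cv2.resize(c['pixels'][r[2]:r[3],r[0]:r[1],::-1],(400,400),interpolation=2))
    hsv=cv2.cvtColor(c['pixels'],cv2.COLOR_RGB2HSV)
    f=210/np.tan(np.radians(c['fovy'])/2);V=np.array(c['view'])
    def pj(p): q=V[:3,:3]@p+V[:3,3];return (f*q[0]/q[2]+c['cx']-r[0])*4,(f*q[1]/q[2]+c['cy']-r[2])*4
    d=np.array([np.cos(-1.777),np.sin(-1.777),0]);lip=e+d*95-[0,0,20]
    print(n,'lip exp',lip,pj(lip),'jar',pj(np.array([461,-62,75.])))
cv2.imwrite('pics/m3.png',np.hstack(ims))
```

```text
12.45 [481.133441    34.78014964 124.61623055] 11.01075759295957 [-1.43593868  0.31348482 -2.61048964]
side lip exp [461.68262024 -58.20729882 104.61623055] (np.float64(250.80595383278364), np.float64(215.7493592052124)) jar (np.float64(255.10859646345966), np.float64(248.8097447951534))
top lip exp [461.68262024 -58.20729882 104.61623055] (np.float64(292.206740246821), np.float64(177.93141623870065)) jar (np.float64(295.38225084426335), np.float64(181.72112585195077))
```

View pics/m3.png

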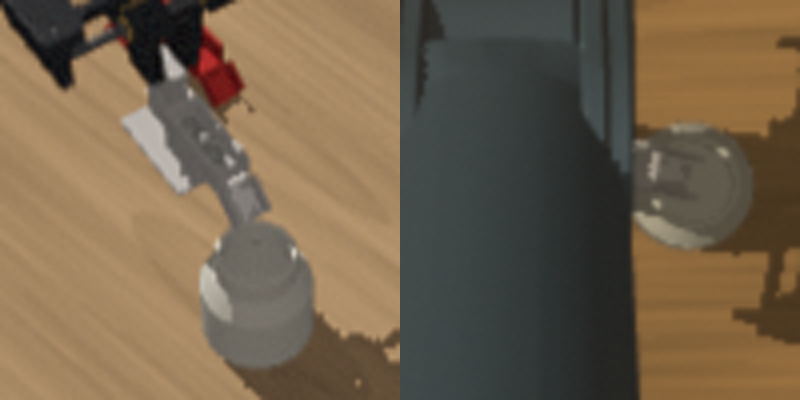

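In the side crop the lip end is at (250,218), expected (251,216). In the top crop it is at (293,177), expected (292,178). The jar mouth centre is near (297,182) in the top crop. Everything lines up, so I'll lower 36 mm.

Request:
{"fn": "play_rows", "kwargs": {
  "delta_pos": [
    [0,0,2],
    [0,0,6],
    [0,0,11],
    [0,0,16],
    [0,0,21],
    [0,0,26],
    [0,0,30],
    [0,0,33],
    [0,0,35],
    [0,0,36],
    [0,0,36],
    [0,0,36]
  ],
  "dr": [
    [0,0,0],
    [0,0,0],
    [0,0,0],
    [0,0,0],
    [0,0,0],
    [0,0,0],
    [0,0,0],
    [0,0,0],
    [0,0,0],
    [0,0,0],
    [0,0,0],
    [0,0,0]
  ],
  "fingers": [0,0,0,0,0,0,0,0,0,0,0,0]
}}

```text
t: 14.05
eef_pos: [481.3, 34.6, 88.7]
tcp_rot: [0.776, 0.631, 0.0, 0.0]
ft_force: [-0.3, 0.7, -2.4]
finger_gap: 11.2
grasp_force: 45.0
```

Request:
{"fn": "play_rows", "kwargs": {
  "delta_pos": [
    [0,0,0],
    [0,0,0],
    [0,0,0],
    [0,0,0]
  ],
  "dr": [
    [0,0,0],
    [0,0,0],
    [0,0,0],
    [0,0,0]
  ],
  "fingers": [0,0,0,0]
}}

```text
t: 14.55
eef_pos: [481.2, 34.6, 88.6]
tcp_rot: [0.776, 0.631, 0.0, 0.0]
ft_force: [0.2, 0.2, -2.7]
finger_gap: 11.3
grasp_force: 45.0
```

Run:
```python
from h import *
s=sense();e=s['eef_pos'];print(s['t'],e,s['ft_force'],s['torque'])
d=np.array([np.cos(-1.777),np.sin(-1.777),0]);print('lip',e+d*95-[0,0,20])
ims=[]
for n,r in(('side',(210,310,180,280)),('top',(290,340,240,290))):
    c=capture(n);ims.append(cv2.resize(c['pixels'][r[2]:r[3],r[0]:r[1],::-1],(400,400),interpolation=2))
cv2.imwrite('pics/m4.png',np.hstack(ims))
l=np.array([-95,0,20.])
for th in np.arange(.04,.73,.04): print(round(th,2),(l-R.from_euler('y',th).apply(l)).round(1),end=' ')
```

```text
14.55 [481.19845565  34.55955923  88.62996234] [ 0.1721433   0.16810572 -2.7285204 ] [-0.0340125   0.0630028  -0.06545984]
lip [461.7476349  -58.42788923  68.62996234]
0.04 [-0.9  0.  -3.8] 0.08 [-1.9  0.  -7.5] 0.12 [ -3.1   0.  -11.2] 0.16 [ -4.4   0.  -14.9] 0.2 [ -5.9   0.  -18.5] 0.24 [ -7.5   0.  -22. ] 0.28 [ -9.2   0.  -25.5] 0.32 [-11.1   0.  -28.9] 0.36 [-13.1   0.  -32.2] 0.4 [-15.3   0.  -35.4] 0.44 [-17.6   0.  -38.6] 0.48 [-20.    0.  -41.6] 0.52 [-22.5   0.  -44.6] 0.56 [-25.1   0.  -47.4] 0.6 [-27.9   0.  -50.1] 0.64 [-30.7   0.  -52.8] 0.68 [-33.7   0.  -55.3] 0.72 [-36.8   0.  -57.7]
```

View pics/m4.png

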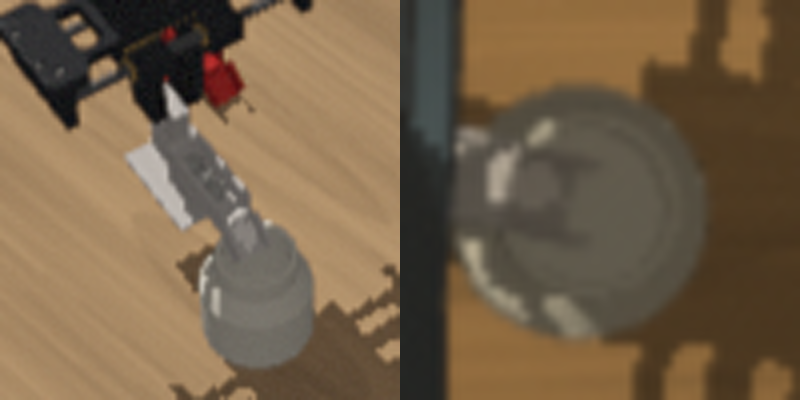

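The lip hangs inside the mouth (top crop: lip about (568,197), mouth centre (585,205)). There's no contact force and the balls are still in the channel, so I'll tip about the lip.

Request:
{"fn": "play_rows", "kwargs": {
  "delta_pos": [
    [-0.9,0,-3.8],
    [-1.9,0,-7.5],
    [-3.1,0,-11.2],
    [-4.4,0,-14.9],
    [-5.9,0,-18.5],
    [-7.5,0,-22],
    [-9.2,0,-25.5],
    [-11.1,0,-28.9],
    [-13.1,0,-32.2],
    [-15.3,0,-35.4]
  ],
  "dr": [
    [0,0.04,0],
    [0,0.08,0],
    [0,0.12,0],
    [0,0.16,0],
    [0,0.2,0],
    [0,0.24,0],
    [0,0.28,0],
    [0,0.32,0],
    [0,0.36,0],
    [0,0.4,0]
  ],
  "fingers": [0,0,0,0,0,0,0,0,0,0]
}}

```text
t: 15.9
eef_pos: [478.1, 19.3, 124.2]
tcp_rot: [0.76, 0.618, 0.155, -0.125]
ft_force: [-0.6, 0.3, -3.4]
finger_gap: 10.8
grasp_force: 45.0
```

Run:
```python
from h import *
s=sense();e=s['eef_pos'];Rc=R.from_quat(s['tcp_rot']);print(s['t'],e,s['ft_force'],'lip',e+Rc.apply([-95,0,20]),'tip',np.arccos(-Rc.as_matrix()[2,2]))
```

```text
15.9 [478.09635561  19.25964247 124.15423159] [-0.55680511  0.28406988 -3.39381703] lip [461.89195462 -58.73583889  68.66439219] tip 0.4009308433338575
```

Request:
{"fn": "play_rows", "kwargs": {
  "delta_pos": [
    [-0.9,0,-3.8],
    [-1.9,0,-7.5],
    [-3.1,0,-11.2],
    [-4.4,0,-14.9],
    [-5.9,0,-18.5],
    [-7.5,0,-22],
    [-9.2,0,-25.5],
    [-11.1,0,-28.9],
    [-11.1,0,-28.9],
    [-11.1,0,-28.9],
    [-11.1,0,-28.9],
    [-11.1,0,-28.9]
  ],
  "dr": [
    [0,0.04,0],
    [0,0.08,0],
    [0,0.12,0],
    [0,0.16,0],
    [0,0.2,0],
    [0,0.24,0],
    [0,0.28,0],
    [0,0.32,0],
    [0,0.32,0],
    [0,0.32,0],
    [0,0.32,0],
    [0,0.32,0]
  ],
  "fingers": [0,0,0,0,0,0,0,0,0,0,0,0]
}}

```text
t: 17.4
eef_pos: [473.7, -1.1, 146.5]
tcp_rot: [0.726, 0.591, 0.274, -0.222]
ft_force: [0.8, -0.4, -2.3]
finger_gap: 11.5
grasp_force: 45.0
```

Run:
```python
from h import *
s=sense();e=s['eef_pos'];Rc=R.from_quat(s['tcp_rot']);print(s['t'],s['q'].round(2),s['ft_force'],'lip',e+Rc.apply([-95,0,20]),'tip',np.arccos(-Rc.as_matrix()[2,2]))
ims=[]
for n,r in(('side',(220,300,190,270)),('top',(290,340,240,290))):
    c=capture(n);ims.append(cv2.resize(c['pixels'][r[2]:r[3],r[0]:r[1],::-1],(400,400),interpolation=2))
cv2.imwrite('pics/m5.png',cv2.convertScaleAbs(np.hstack(ims),alpha=1.6))
```

```text
17.4 [ 0.41  0.5  -0.    2.07 -0.9   0.97  0.88] [ 0.77233354 -0.3916898  -2.32465813] lip [461.9160313  -58.11503822  68.78998906] tip 0.7197016962791236
```

View pics/m5.png

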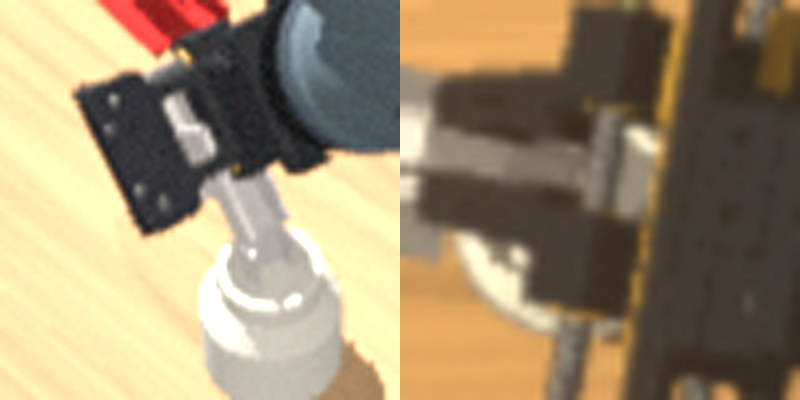

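The channel at side crop (240,205) looks empty, with the spout in the mouth at (260,250). I'll tip a little more, hold, then level about the lip and check.

Request:
{"fn": "play_rows", "kwargs": {
  "delta_pos": [
    [-0.9,0,-3.8],
    [-1.9,0,-7.5],
    [-1.9,0,-7.5],
    [-1.9,0,-7.5],
    [-1.9,0,-7.5],
    [-1.9,0,-7.5]
  ],
  "dr": [
    [0,0.04,0],
    [0,0.08,0],
    [0,0.08,0],
    [0,0.08,0],
    [0,0.08,0],
    [0,0.08,0]
  ],
  "fingers": [0,0,0,0,0,0]
}}

```text
t: 18.25
eef_pos: [472.3, -7.4, 150.8]
tcp_rot: [0.714, 0.581, 0.302, -0.245]
ft_force: [-0.1, -0.5, -2.6]
finger_gap: 11.0
grasp_force: 45.0
```

Run:
```python
from h import *
l=np.array([-95,0,20.])
for th in -np.arange(.07,.85,.07): print(round(th,2),(l-R.from_euler('y',th).apply(l)).round(1),end=' ')
s=sense();print(s['t'],s['ft_force'],delta([481.2,34.6,88.6],rot(-1.777,0)))
```

```text
-0.07 [1.2 0.  6.7] -0.14 [ 1.9  0.  13.5] -0.21 [ 2.1  0.  20.2] -0.28 [ 1.8  0.  27. ] -0.35 [ 1.1  0.  33.8] -0.42 [-0.1  0.  40.5] -0.49 [-1.8  0.  47.1] -0.56 [-3.9  0.  53.5] -0.63 [-6.5  0.  59.8] -0.7 [-9.5  0.  65.9] -0.77 [-12.9   0.   71.8] -0.84 [-16.7   0.   77.4] 18.25 [-0.13580607 -0.50623465 -2.61947643] (array([-14.7,   0.1,  74.1]), array([ 0.001, -0.8  ,  0.001]))
```

Request:
{"fn": "play_rows", "kwargs": {
  "delta_pos": [
    [1.2,0,6.7],
    [1.9,0,13.5],
    [2.1,0,20.2],
    [1.8,0,27],
    [1.1,0,33.8],
    [-0.1,0,40.5],
    [-1.8,0,47.1],
    [-3.9,0,53.5],
    [-6.5,0,59.8],
    [-9.5,0,65.9],
    [-12.9,0,71.8],
    [-14.7,0,74.1]
  ],
  "dr": [
    [0,-0.07,0],
    [0,-0.14,0],
    [0,-0.21,0],
    [0,-0.28,0],
    [0,-0.35,0],
    [0,-0.42,0],
    [0,-0.49,0],
    [0,-0.56,0],
    [0,-0.63,0],
    [0,-0.7,0],
    [0,-0.77,0],
    [0,-0.8,0]
  ],
  "fingers": [0,0,0,0,0,0,0,0,0,0,0,0]
}}

```text
t: 19.75
eef_pos: [480.7, 36.1, 88.4]
tcp_rot: [0.775, 0.632, -0.0, 0.0]
ft_force: [-0.2, -0.3, -1.1]
finger_gap: 10.9
grasp_force: 45.0
```

Run:
```python
from h import *
s=sense();e=s['eef_pos'];print(s['t'],e,s['ft_force'])
ims=[]
for n,r in(('side',(235,285,195,245)),('top',(290,340,240,290))):
    c=capture(n);ims.append(cv2.resize(c['pixels'][r[2]:r[3],r[0]:r[1],::-1],(400,400),interpolation=2))
cv2.imwrite('pics/m6.png',cv2.convertScaleAbs(np.hstack(ims),alpha=1.5))
print(delta([481.2,34.6,130],rot(-1.777,0)))
```

```text
19.75 [480.69252979  36.10336216  88.3533648 ] [-0.17968481 -0.26524623 -1.09632912]
(array([ -1.3,   0.8, -41.7]), array([-0.   ,  0.   ,  0.003]))
```

View pics/m6.png

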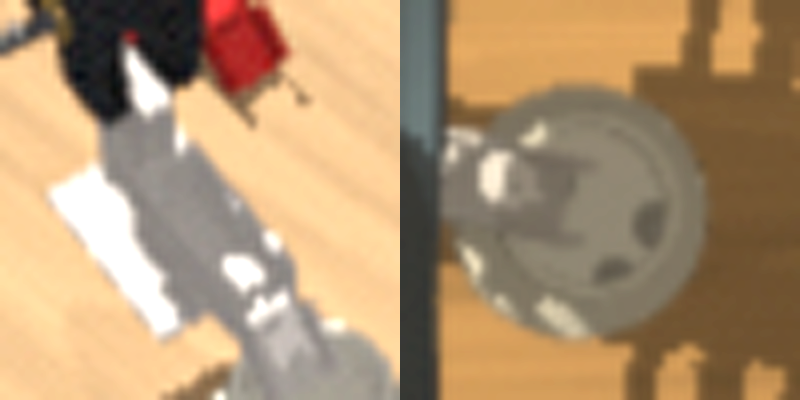

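The channel is empty. Two balls show dark inside the jar at top crop (652,222) and (612,268), with the third presumably under the spout or neck. I'll lift out and carry the scoop back.

Request:
{"fn": "play_rows", "kwargs": {
  "delta_pos": [
    [0,0,-4],
    [0,0,-12],
    [0,0,-24],
    [0,0,-36],
    [0,0,-42],
    [12,-3,-42],
    [35,-9,-42],
    [60,-15,-42],
    [86,-22,-42],
    [112,-28,-42],
    [138,-34,-42],
    [164,-40,-42]
  ],
  "dr": [
    [0,0,0],
    [0,0,0],
    [0,0,0],
    [0,0,0],
    [0,0,0],
    [0,0,0],
    [0,0,0],
    [0,0,0],
    [0,0,0],
    [0,0,0],
    [0,0,0],
    [0,0,0]
  ],
  "fingers": [0,0,0,0,0,0,0,0,0,0,0,0]
}}

```text
t: 21.35
eef_pos: [474.6, 204.9, 130.0]
tcp_rot: [0.776, 0.631, -0.0, 0.0]
ft_force: [0.4, -0.1, -2.4]
finger_gap: 11.1
grasp_force: 45.0
```

Run:
```python
from h import *
s=sense();print(s['t'],s['eef_pos'],delta([471,290,29],rot(-1.777,0)))
c=capture('top');W=pts(c);cv2.imwrite('pics/m7.png',cv2.convertScaleAbs(cv2.resize(c['pixels'][240:290,290:340,::-1],(500,500),interpolation=2),alpha=1.6))
J=W[240:290,290:340];print(cv2.minEnclosingCircle(J[J[...,2]>70][:,:2].astype(np.float32)))
```

```text
21.35 [474.58632258 204.89104917 129.98497397] (array([ 82.6, -20.8, 101. ]), array([0.   , 0.   , 0.001]))
((462.024169921875, -60.30345153808594), 25.9160213470459)
```

View pics/m7.png

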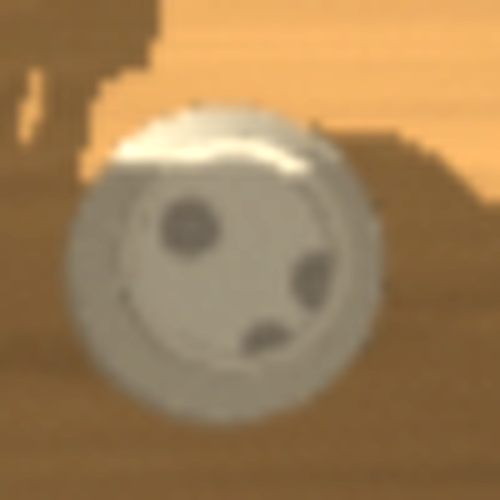

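All three balls are in the jar, at crop (190,227), (313,280) and (267,338), and the jar hasn't moved. I'll set the scoop down.

Request:
{"fn": "play_rows", "kwargs": {
  "delta_pos": [
    [22,-5,5],
    [45,-11,15],
    [65,-16,30],
    [78,-20,45],
    [82,-21,58],
    [82,-21,70],
    [82,-21,80],
    [82,-21,88],
    [82,-21,94],
    [82,-21,98],
    [82,-21,101],
    [82,-21,102]
  ],
  "dr": [
    [0,0,0],
    [0,0,0],
    [0,0,0],
    [0,0,0],
    [0,0,0],
    [0,0,0],
    [0,0,0],
    [0,0,0],
    [0,0,0],
    [0,0,0],
    [0,0,0],
    [0,0,0]
  ],
  "fingers": [0,0,0,0,0,0,0,0,0,0,0,0]
}}

```text
t: 22.9
eef_pos: [471.8, 287.6, 28.4]
tcp_rot: [0.776, 0.631, 0.0, 0.0]
ft_force: [-0.0, 0.2, -2.4]
finger_gap: 11.3
grasp_force: 45.0
```

Request:
{"fn": "play_rows", "kwargs": {
  "delta_pos": [
    [0,0,0.5],
    [0,0,1],
    [0,0,1],
    [0,0,1]
  ],
  "dr": [
    [0,0,0],
    [0,0,0],
    [0,0,0],
    [0,0,0]
  ],
  "fingers": [0,0,0,0],
  "squeeze": 20
}}

```text
t: 23.4
eef_pos: [471.7, 287.6, 27.5]
tcp_rot: [0.776, 0.631, 0.0, 0.0]
ft_force: [-0.0, -0.5, -2.8]
finger_gap: 11.5
grasp_force: 20.0
```

Request:
{"fn": "play_rows", "kwargs": {
  "delta_pos": [
    [0,0,0.5],
    [0,0,1],
    [0,0,1],
    [0,0,1]
  ],
  "dr": [
    [0,0,0],
    [0,0,0],
    [0,0,0],
    [0,0,0]
  ],
  "fingers": [0,0,0,0],
  "squeeze": 10
}}

```text
t: 23.9
eef_pos: [471.8, 287.8, 26.6]
tcp_rot: [0.776, 0.631, 0.0, 0.0]
ft_force: [-0.9, 0.8, -0.8]
finger_gap: 11.6
grasp_force: 10.0
```

Request:
{"fn": "play_rows", "kwargs": {
  "delta_pos": [
    [0,0,0],
    [0,0,0],
    [0,0,0],
    [0,0,0],
    [0,0,0],
    [0,0,0],
    [0,0,0],
    [0,0,0]
  ],
  "dr": [
    [0,0,0],
    [0,0,0],
    [0,0,0],
    [0,0,0],
    [0,0,0],
    [0,0,0],
    [0,0,0],
    [0,0,0]
  ],
  "fingers": [0.15,0.2,0.25,0.3,0.4,0.5,0.5,0.5]
}}

```text
t: 24.9
eef_pos: [471.8, 287.6, 26.5]
tcp_rot: [0.776, 0.631, 0.0, 0.0]
ft_force: [0.4, 0.0, 0.3]
finger_gap: 44.3
grasp_force: 0.0
```

Request:
{"fn": "play_rows", "kwargs": {
  "delta_pos": [
    [0,0,-4],
    [0,0,-12],
    [0,0,-24],
    [0,0,-40],
    [0,0,-58],
    [0,0,-75],
    [0,0,-90],
    [0,0,-100],
    [0,0,-105],
    [0,0,-105]
  ],
  "dr": [
    [0,0,0],
    [0,0,0],
    [0,0,0],
    [0,0,0],
    [0,0,0],
    [0,0,0],
    [0,0,0],
    [0,0,0],
    [0,0,0],
    [0,0,0]
  ],
  "fingers": [0.5,0.5,0.5,0.5,0.5,0.5,0.5,0.5,0.5,0.5]
}}

```text
t: 26.15
eef_pos: [471.6, 287.6, 131.5]
tcp_rot: [0.776, 0.631, 0.0, 0.0]
ft_force: [-1.1, 0.3, -1.1]
finger_gap: 44.0
grasp_force: 0.0
```

Run:
```python
from h import *
c=capture('side');W=pts(c);px=c['pixels']
m=np.zeros(W.shape[:2],bool);m[165:215,170:215]=1
A=W[m&(W[...,2]>1.5)&(cv2.cvtColor(px,cv2.COLOR_RGB2HSV)[...,1]<60)&(W[...,2]<80)]
f=A[A[:,2]>45];print(f.mean(0),A[:,2].max(),A.min(0),A.max(0),sense()['ft_force'])
cv2.imwrite('pics/s8.png',cv2.resize(px[120:240,130:270,::-1],None,fx=5,fy=5,interpolation=2))
```

```text
[468.41685009 283.04082025  58.2334812 ] 69.16411246614732 [436.16326609 187.46837479   1.50704607] [496.91847936 308.41653138  69.16411247] [0.69339509 0.0137017  0.52354148]
```

View pics/s8.png

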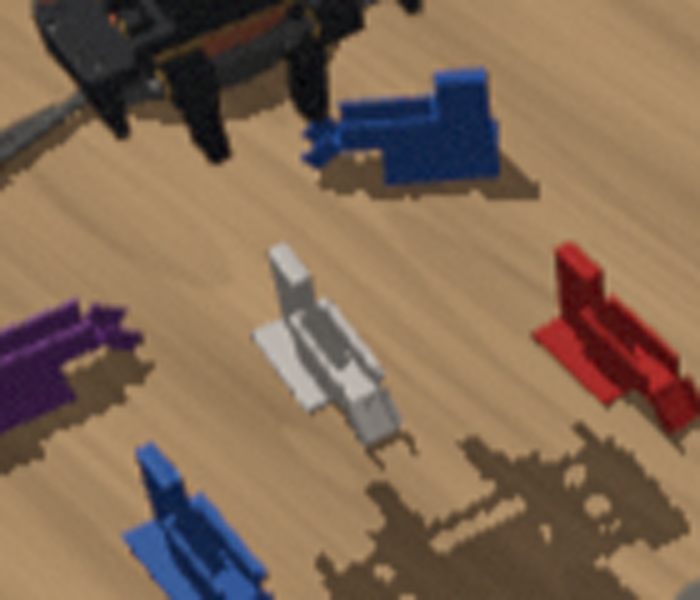

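The scoop stands upright and empty on its foot, with its fin at crop (290,270), and the gripper is clear of it. I'll hand in the job.

```bash
python3 -c "
from h import *
print(finish_job())"
```

```text
the job is handed in; nothing more can be done
None
```

All three balls are in the jar, the jar is still standing where it was, and the empty scoop is back upright on the bench and released; I handed the job in about 26 s into the 72 s limit, and no verdict was returned.

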